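# Shift the coil winder into third

### The job

Shift the coil winder into third gear: with the fingertips only, gently push its gear lever to the middle, across to the right-hand side of the H-shaped gate, and then forward, away from you, until it is fully home in the third slot (far right). Push the knob without pinching it, do not let it slip into fourth (near right), leave the other things on the bench where they are, and finish with the hand clear of the lever.

Things in the scene. Friction and masses are not known exactly. Their poses are not given: they have to be found in the camera images.
- winder: Bench coil winder, fixed. Origin on the bench under the gate's centre; x points forward (away from the robot, give or take its yaw), y left, z up. Grey gearbox 170 x 170 mm, 92 mm high, centred on the origin, with an aluminium gate plate 120 x 120 mm on top (top at z = 110 mm). Beyond it, at x = 85 to 205 mm, stand a headstock and tailstock no higher than 146 mm.
- gate_center (a point): Centre of the H-shaped opening, on the plate's top. Winder frame: a left and a right slot along x (y = +16 to +37 and -37 to -16 mm, x = -38 to +38 mm), joined in the middle by a cross channel along y (x = -11 to +11 mm). Slots: 1 far left, 2 near left, 3 far right (+x, -y), 4 near right.
- third_slot (a point): Where the lever's stem passes the plate's top, about, when the lever is home in the third slot (winder frame x +28, y -26, z 110 mm)
- gear_knob (a point): Centre of the round black knob: 38 mm across, 53 mm high along the lever (28 mm below to 25 mm above this point, 22 mm across at its foot), on a steel stem 12 mm thick. The lever leans about a pivot 150 mm below this point, 30 mm above the bench under the gate's centre; it cannot be lifted. About 2 N at the knob moves it; it has no spring and stays where it is left.
- lever_across (a joint): Sideways lean of the lever (rad): 0 upright, positive leans to the right (the winder's -y), stops at -0.36 and +0.36; in the left slots about -0.27 to -0.36, in the right slots about +0.27 to +0.36. It can change only while the lever is in the cross channel. Starts on the left.
- lever_forward (a joint): Forward lean of the lever (rad): 0 in the cross channel, positive leans forward (the winder's +x), stops at -0.34 and +0.34 at the slots' ends; it must be within about 0.06 of 0 to cross from left to right. Starts anywhere from -0.33 to +0.33.
- solder_reel: Loose reel of solder, 58 mm across, 52 mm high, standing left of the winder; origin at the centre of its underside. To be left alone.
- spare_bobbin: Loose empty white bobbin, 60 mm across, 58 mm high, standing right of the gearbox; origin at the centre of its underside. To be left alone.
- flux_jar: Loose small jar, 48 mm across, 55 mm high, standing left of the winder beyond the reel; origin at the centre of its underside. To be left alone.
- screwdriver: Loose screwdriver 170 mm long, lying on the bench at the right of the winder; origin on its underside. To be left alone.

How it is judged:
By the outcome, as a careful person would: the job done as asked, in the order asked, and still so for the second after the job is handed in, with the robot touching nothing.
It also fails if it takes over 64 s, if anything falls off the work surface, if the arm or the gripper's body presses on something with over 40 N, if the wrist force passes 120 N, or if a joint passes its speed limit or range.

### The arm

A 7-joint arm with a two-finger parallel gripper is mounted at the origin on the work surface. World frame = base frame: x ahead of the robot, y to its left, z up, the work surface at z = 0. Lengths are in m, angles in rad, forces in N, time in s.
With the tool pointing down it reaches from about 0.425 to 0.925 m from the base axis. Payload 6.8 kg.
Tool frame: the origin (TCP) lies between the finger pads; the fingertips stand 25 mm ahead of it and the grasp point (between the pads) lies 6 mm ahead of it; x points along the fingers, y is the direction in which the jaws open and shut, and the axes are right-handed (so a half turn about x gives the same grasp; the last joint's range is limited). The gripper opens to 85 mm and grips with 20 to 120 N. Pads are 22 mm wide; open, the fingers measure 114 mm over their backs; the gripper's body (76 mm by 85 mm) begins 54 mm behind the grasp point. The pads swing forward as they close: fully open they stand 13 mm farther back than shut.
Start: joints at [-1.273, 0.477, 0.022, 1.555, -0.011, 1.109, -0.083], TCP at [0.266, 0.62, 0.219] pointing down, gripper open.
Joint ranges: [-2.96, 2.96], [-0.34, 2.1], [-1.41, 1.46], [0.24, 2.44], [-1.37, 4.51], [0.17, 1.92], [-2.96, 2.96]. Speed limits (rad/s): [2.39, 2.39, 3.14, 3.14, 3.14, 3.14, 3.14].

### API

Orientations are given as a unit quaternion [w, x, y, z].
In Python, from bench import get_state, get_image, hand_in, look_for, trace gives the robot as it stands. The module is installed in compiled form; this text tells all that it offers.
- The arm moves only by the tool play_rows, never from a script. Its argument "targets" is a list of rows, each a list of 7 numbers: the shift along the tool's x, y, z as a fraction of full scale, then the turn, a rotation vector about the tool's x, y, z as a fraction of full scale, then the gripper command: -1 is shut, 1 is fully open, values between are in proportion. A call has 1 to 8 rows; each row is the pose to reach, as a shift and turn from the pose measured when the call began, along the tool's axes at that moment; what a row does not reach only later rows make up. Full scale, the value 1, is 80 cm for a shift and 45 degrees for a turn. A row lasts 1/12 s, in which the tool goes at most 41.7 mm and 7.16 degrees, less where a joint would pass 70% of its speed; a pose out of reach is approached as far as the arm can. A call with a number of a shift or a turn outside -1 to 1 is refused whole. A call with a gripper value outside its range is refused whole. The fingers move at their own pace and stop on an object; the grip force is fixed at half the most. Time passes only in rows, so rows that repeat a pose let the fingers close. It gives the time, the measured TCP pose, the force and the opening at its end, in the units of the state.
- get_state(): the state, without advancing time (a new reading comes with each control period).
- get_image(name): name is "scene" or "top" or "wrist"; returns a dict with "color" (420x560x3 uint8, red, green, blue), "fx", "fy", "cx", "cy" (pixels), "k1" (the pictures are not rectified: a ray, as slopes to the right and down, at radius r is drawn at 1 + k1 r^2 times it, then the intrinsics apply), "pose" (4x4, takes a point from camera to world coordinates). Camera axes: x right, y up, looking along -z (the intrinsics and any distortion apply to the point x, -y, -z); pixel columns grow to the right and rows downward; lengths in m; the calibration is good to about 2 mm. A picture is of the moment at which its call begins. There is no depth.
- hand_in(): hands the job in, once; it reports no verdict.
Trained networks look in a picture, given as the dict that the camera call returned (one of the last four; its "shot" number tells which), for a name from the list of things; names that differ only in an ending like _2 or _b are one class to them, and where a whole thing is asked for, a point or a joint stands for the part that bears it (a point fixed in the world has none). Each returns a list of dicts, best first, with "conf" (0 to 1); they miss things now and then, are a little off and sometimes report something else, mostly with a low value. They report only what shows in the picture. A call takes as long as a camera call.
- look_for(picture, name): "at" ([x, y, z] in m, in the coordinates of the camera as it stood for that picture, good to about 4 mm: the middle of the surface that is visible of it).
- trace(picture, name): "mask" (420x560 bool, what is visible of it).
The state is a dict: "time_s": time; "joints": joint angles; "qd": joint speeds; "joint_efforts": joint torques, N m; "tool_pos": TCP position; "tcp_rot": TCP orientation; "force": force on the tool from outside, world axes, zero at the start; "ft_torque": the same for the moment, N m; "finger_gap": opening from 0.0 (shut) to 1.0 (fully open).
Only numpy, scipy, OpenCV 4.12 (cv2) and the standard library are available. Lean on these libraries where they do the work, as an engineer would, in place of code of your own. Each camera call takes 0.05 s, during which the arm holds its last target. There are 200 camera calls.

## Working session

There is one attempt and no reset: what is moved stays moved. The work goes in short steps, Python scripts to look and compute and a tool call to move; the robot and the scene stay as the last step left them, time stands still between calls to the robot, and variables do not carry over. Pictures are saved under pics/ and viewed, about 8 in all and at most 12, crops included, and the job is handed in when it is done.

Besides the shell and the picture viewer there is one more tool, called after "Request:" as a command line: name --pt "numbers of a row" for each row, then --argument value for the rest. play_rows: Moves the arm, as the interface text tells. Its arguments: {"type":"object","properties":{"targets":{"type":"array"}},"required":["targets"]}

```bash
mkdir -p pics; cat > h.py <<'E'
import numpy as np, cv2
from bench import *
def world(pic,at):
    return (pic["pose"]@np.r_[at,1])[:3]
def proj(pic,P):
    c=np.linalg.inv(pic["pose"])@np.r_[P,1]; s=np.array([c[0],-c[1]])/-c[2]
    s=s*(1+pic["k1"]*(s@s)); return np.array([pic["cx"]+pic["fx"]*s[0],pic["cy"]+pic["fy"]*s[1]])
def ray(pic,u,v):
    d=np.array([(u-pic["cx"])/pic["fx"],(v-pic["cy"])/pic["fy"]]);s=d.copy()
    for _ in range(20): s=d/(1+pic["k1"]*(s@s))
    R=pic["pose"][:3,:3]; return pic["pose"][:3,3],R@np.array([s[0],-s[1],-1])
def onz(pic,u,v,z):
    o,d=ray(pic,u,v); return o+d*(z-o[2])/d[2]
def save(pic,n): cv2.imwrite("pics/"+n,pic["color"][:,:,::-1])
E
python3 - <<'E'
from h import *
np.set_printoptions(precision=4,suppress=True)
s=get_state();print(s)
ims=[]
for c in("scene","top"):
    p=get_image(c);ims.append(p["color"]);print(c,p["pose"],p["fx"])
    save(p,c+"0.png")
    for n in("winder","gear_knob","gate_center","third_slot","solder_reel","spare_bobbin","flux_jar","screwdriver"):
        try:
            r=look_for(p,n)[:2];print(n,[(round(a["conf"],2),world(p,a["at"]),proj(p,world(p,a["at"])).round()) for a in r])
        except Exception as e: print(n,e)
E
```

```text
{'time_s': 0.0, 'joints': array([-1.2731,  0.4778,  0.0223,  1.5564, -0.0115,  1.1093, -0.0831]), 'qd': array([-0.0013,  0.0005,  0.0012,  0.0001,  0.0001,  0.0012,  0.0017]), 'joint_efforts': array([ -0.    , -59.6448,   1.6076, -28.1197,   0.0123,   0.0095,
         0.    ]), 'tool_pos': array([0.2662, 0.6196, 0.2179]), 'tcp_rot': array([ 0.6925,  0.1419,  0.6927, -0.1431]), 'force': array([-0.4528,  0.1456,  0.198 ]), 'ft_torque': array([ 0.015 , -0.042 ,  0.0161]), 'finger_gap': 1.0002815152676647}
scene [[ 0.1015 -0.7914  0.6029  1.3923]
 [ 0.9948  0.0855 -0.0551 -0.0504]
 [-0.0079  0.6053  0.7959  1.1493]
 [ 0.      0.      0.      1.    ]] 501.638343401117
winder [(0.72, array([0.7755, 0.1066, 0.0956]), array([325., 271.]))]
gear_knob [(0.79, array([0.6126, 0.1562, 0.1763]), array([336., 196.])), (0.62, array([ 0.7132, -0.1859,  0.0236]), array([208., 275.]))]
gate_center [(0.96, array([0.7763, 0.103 , 0.0935]), array([323., 272.]))]
third_slot [(0.71, array([0.7775, 0.1103, 0.0955]), array([326., 271.]))]
solder_reel [(0.75, array([0.5564, 0.2921, 0.0478]), array([377., 206.]
[... 350 characters left out ...]
ay([0.7241, 0.1109, 0.0973]), array([243., 187.])), (0.72, array([0.5433, 0.3673, 0.0572]), array([155., 252.]))]
gear_knob [(0.5, array([0.6062, 0.1628, 0.188 ]), array([222., 228.]))]
gate_center [(0.65, array([0.7276, 0.1109, 0.0972]), array([243., 186.]))]
third_slot [(0.77, array([0.7245, 0.1051, 0.0968]), array([245., 187.])), (0.49, array([0.5512, 0.2902, 0.0538]), array([182., 249.]))]
solder_reel [(0.71, array([0.5538, 0.2929, 0.0524]), array([181., 249.]))]
spare_bobbin [(0.76, array([ 0.6613, -0.0235,  0.0588]), array([291., 210.]))]
flux_jar [(0.15, array([0.6058, 0.1594, 0.1912]), array([223., 228.]))]
screwdriver [(0.85, array([ 0.6994, -0.1905,  0.0213]), array([347., 197.]))]
```

View pics/scene0.png

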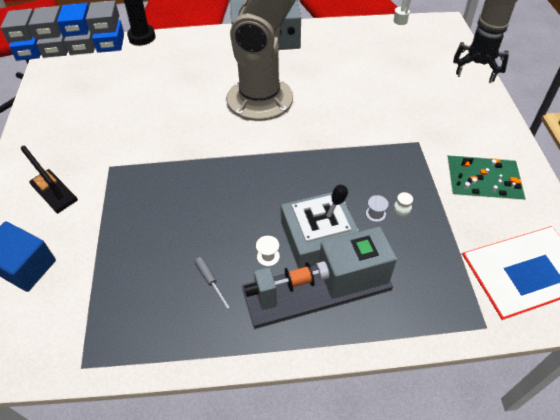

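View pics/top0.png

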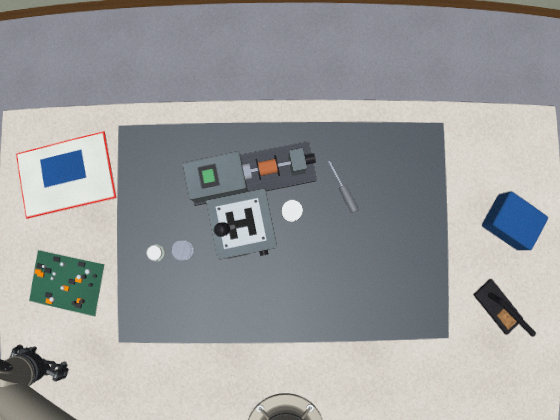

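```bash
cat > m.py <<'E'
from h import *
np.set_printoptions(precision=4,suppress=True)
def plate(p,guess):
    g=cv2.cvtColor(p["color"],cv2.COLOR_RGB2GRAY)
    u,v=proj(p,guess).astype(int); m=np.zeros_like(g); m[v-42:v+42,u-42:u+42]=(g[v-42:v+42,u-42:u+42]>150)*255
    m=cv2.morphologyEx(m,cv2.MORPH_OPEN,np.ones((2,2)))
    n,l,st,_=cv2.connectedComponentsWithStats(m); i=1+np.argmax(st[1:,4])
    c=cv2.findNonZero((l==i).astype(np.uint8))[:,0]
    W=np.array([onz(p,a,b,.11)[:2] for a,b in c]).astype(np.float32)
    return cv2.minAreaRect(W*1000)
if __name__=="__main__":
    for c in("top","scene"):
        p=get_image(c); r=plate(p,[.635,.12,.11]); print(c,r)
        cx,cy=np.array(r[0])/1000
        u,v=proj(p,[cx,cy,.11]).astype(int)
        k=p["color"][v-60:v+60,u-80:u+80,::-1]; cv2.imwrite(f"pics/{c}_c.png",cv2.resize(k,None,fx=5,fy=5,interpolation=cv2.INTER_CUBIC))
        t=trace(p,"gear_knob")
        for a in t[:2]:
            ys,xs=np.nonzero(a["mask"]);print(a["conf"],len(xs),xs.min(),xs.max(),ys.min(),ys.max(),xs.mean(),ys.mean(),onz(p,xs.mean(),ys.mean(),.175))
E
python3 m.py
```

```text
top ((619.85791015625, 114.68870544433594), (121.56787109375, 121.41216278076172), 10.980793952941895)
0.75 184 214 232 223 236 222.2608695652174 228.91847826086956 [0.6042 0.1624 0.175 ]
0.62 225 147 164 245 260 155.84444444444443 252.33777777777777 [0.5436 0.3405 0.175 ]
scene ((621.7107543945312, 125.6524658203125), (125.9942398071289, 134.90528869628906), 11.27463436126709)
0.73 12251 243 396 185 328 321.0279977144723 262.12880581177046 [0.7987 0.0897 0.175 ]
0.71 346 326 347 184 216 337.05202312138726 197.40462427745663 [0.6147 0.1575 0.175 ]
```

View pics/top_c.png

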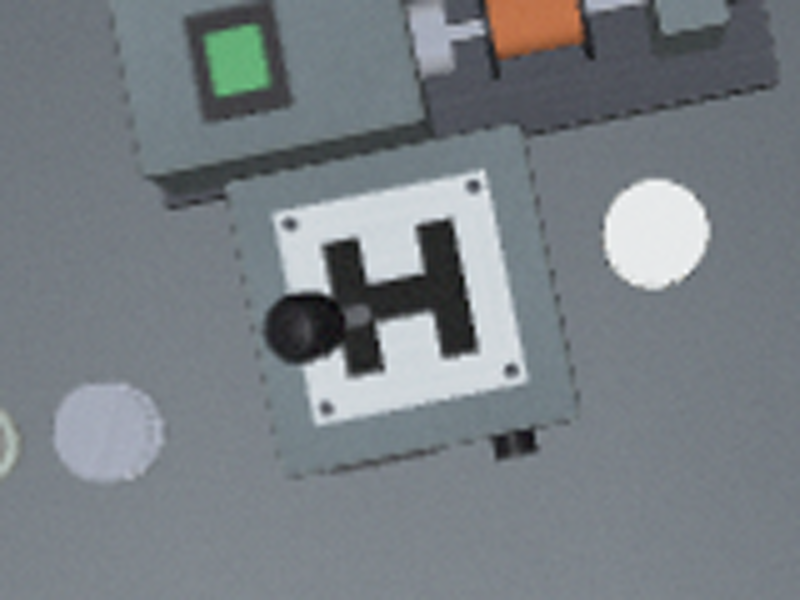

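```bash
cat > go.py <<'E'
# usage: go.py wx wy z yawdeg : TCP target in winder frame (mm), z world mm; tool y along winder angle yaw
import sys; from h import *
from scipy.spatial.transform import Rotation as R
np.set_printoptions(precision=4,suppress=True)
C=np.array([.620,.115]); Y=np.radians(11.0); M=np.array([[np.cos(Y),-np.sin(Y)],[np.sin(Y),np.cos(Y)]])
def rot(yaw):
    a=np.radians(yaw)+Y; y=np.array([np.cos(a),np.sin(a),0]); x=np.array([0,0,-1.]); return R.from_matrix(np.c_[x,y,np.cross(x,y)])
def cur():
    s=get_state(); q=s["tcp_rot"]; return s,R.from_quat(q[[1,2,3,0]])
def show():
    s,r=cur(); y=r.as_matrix()[:,1]
    print("t",round(s["time_s"],2),"winder mm",M.T@(s["tool_pos"][:2]-C)*1000,"z",s["tool_pos"][2]*1000,"yaw",np.degrees(np.arctan2(y[1],y[0])-Y),"F winder",M.T@s["force"][:2],s["force"][2],"gap",round(s["finger_gap"],2),"q",s["joints"])
def rel(wx,wy,z,yaw):
    s,r=cur(); T=np.r_[C+M@np.array([wx,wy])/1000,z/1000]
    return np.r_[r.inv().apply(T-s["tool_pos"])/.8,(r.inv()*rot(yaw)).as_rotvec()/np.radians(45)]
if __name__=="__main__":
    show()
    a=list(map(float,sys.argv[1:]))
    for i in range(0,len(a),4): print(a[i:i+4],rel(*a[i:i+4]))
E
python3 go.py -62 50 230 0 -62 50 230 90 -62 50 230 -90 -62 50 230 180
```

```text
t 1.1 winder mm [-250.6627  563.3645] z 218.9131470412868 yaw 55.74750856887383 F winder [0.8988 0.1066] -0.2811367632508042 gap 1.0 q [-1.2731  0.477   0.0224  1.5554 -0.0115  1.1093 -0.0831]
[-62.0, 50.0, 230.0, 0.0] [-0.0139 -0.3977  0.5561  1.2388 -0.      0.    ]
[-62.0, 50.0, 230.0, 90.0] [-0.0139 -0.3977  0.5561 -0.7612 -0.     -0.    ]
[-62.0, 50.0, 230.0, -90.0] [-0.0139 -0.3977  0.5561  3.2388 -0.      0.    ]
[-62.0, 50.0, 230.0, 180.0] [-0.0139 -0.3977  0.5561 -2.7612 -0.     -0.    ]
```

Request:
play_rows --pt "-0.01 -0.05 0.07 0.15 0 0 -1" --pt "-0.01 -0.1 0.14 0.31 0 0 -1" --pt "-0.01 -0.15 0.21 0.46 0 0 -1" --pt "-0.01 -0.2 0.28 0.62 0 0 -1" --pt "-0.01 -0.25 0.35 0.77 0 0 -1" --pt "-0.01 -0.3 0.42 0.9 0 0 -1" --pt "-0.01 -0.35 0.49 1 0 0 -1" --pt "-0.014 -0.398 0.556 1 0 0 -1"

```text
time_s: 1.77
tool_pos: [0.4396, 0.3336, 0.2273]
tcp_rot: [0.585, 0.398, 0.585, -0.398]
force: [0.9, 0.1, -0.2]
finger_gap: -0.001
```

```bash
python3 go.py -62 50 230 0
```

```text
t 1.77 winder mm [-135.3715  248.994 ] z 227.30623516256816 yaw 10.519380667995796 F winder [ 0.8955 -0.0761] -0.17013849639626466 gap -0.0 q [-0.9935  0.2683  0.2802  1.8594 -0.0861  1.025  -0.3025]
[-62.0, 50.0, 230.0, 0.0] [-0.0034  0.0448  0.2613  0.2338 -0.0005 -0.0006]
```

Request:
play_rows --pt "0 0.01 0.05 0.06 0 0 -1" --pt "0 0.02 0.1 0.12 0 0 -1" --pt "0 0.03 0.15 0.18 0 0 -1" --pt "0 0.035 0.2 0.23 0 0 -1" --pt "-0.003 0.04 0.24 0.234 0 0 -1" --pt "-0.003 0.045 0.261 0.234 0 0 -1" --pt "-0.003 0.045 0.261 0.234 0 0 -1" --pt "-0.003 0.045 0.261 0.234 0 0 -1"

```text
time_s: 2.43
tool_pos: [0.55, 0.1517, 0.2297]
tcp_rot: [0.545, 0.451, 0.545, -0.45]
force: [-1.4, 1.6, 0.7]
finger_gap: 0.001
```

```bash
cat > look.py <<'E'
from go import *; import sys
show()
outs=[]
for c,n in(("scene",3),("wrist",1)):
    p=get_image(c)
    if c=="scene":
        u,v=proj(p,[.62,.13,.15]).astype(int); k=p["color"][v-50:v+50,u-60:u+60]; outs.append(cv2.resize(k,(504,420),interpolation=cv2.INTER_CUBIC))
    else: outs.append(p["color"][:, 80:480] if False else cv2.resize(p["color"],(560,420)))
im=np.hstack(outs); im=cv2.resize(im,None,fx=.75,fy=.75); cv2.imwrite("pics/"+sys.argv[1],im[:,:,::-1]); print(im.shape)
E
python3 look.py a.png; python3 go.py -62 50 185 0
```

```text
t 2.43 winder mm [-61.6923  49.3379] z 229.74249183876532 yaw -0.14601876158001206 F winder [-1.0249  1.8348] 0.7000422963304335 gap 0.0 q [-0.7071  0.3066  0.4099  1.8209 -0.1402  1.0418 -0.0539]
(315, 798, 3)
t 2.53 winder mm [-62.2147  51.8374] z 229.49567522217154 yaw 0.09242776373786485 F winder [0.0819 0.6008] -0.4632436417432232 gap 0.0 q [-0.7094  0.3064  0.4077  1.8214 -0.1404  1.0418 -0.054 ]
[-62.0, 50.0, 185.0, 0.0] [ 0.0556  0.0003  0.0024  0.0021 -0.0015  0.0001]
```

View pics/a.png

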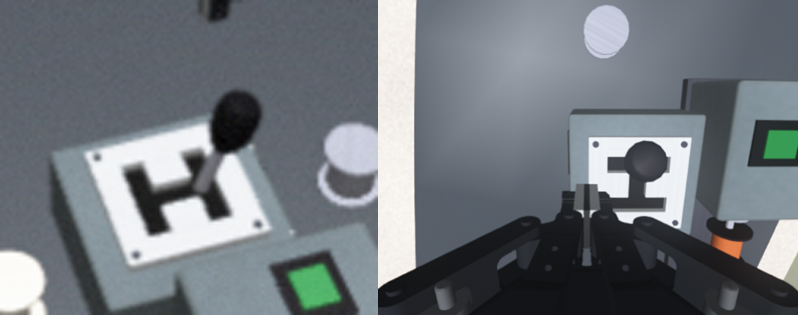

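```bash
cat > knob.py <<'E'
from go import *
def knob(cams=("scene","wrist","top")):
  for c in cams:
    p=get_image(c)
    for a in look_for(p,"gear_knob")[:1]:
        w=world(p,a["at"]); d=w-p["pose"][:3,3]; d/=np.linalg.norm(d); k=w+d*.015
        print(c,round(a["conf"],2),"knob ctr winder",M.T@(k[:2]-C)*1000,k[2]*1000, "pix",proj(p,w).round())
    for a in trace(p,"gear_knob")[:1]:
        ys,xs=np.nonzero(a["mask"]); k=onz(p,xs.mean(),ys.mean(),.172); print("  trace",round(a["conf"],2),len(xs),M.T@(k[:2]-C)*1000)
if __name__=="__main__": show(); knob()
E
python3 knob.py
```

```text
t 2.53 winder mm [-62.2147  51.8374] z 229.49567522217154 yaw 0.09242776373786485 F winder [0.0819 0.6008] -0.4632436417432232 gap 0.0 q [-0.7094  0.3064  0.4077  1.8214 -0.1404  1.0418 -0.054 ]
scene 0.83 knob ctr winder [-6.4398 47.0215] 166.85353229707385 pix [337. 196.]
  trace 0.79 318 [-1.348  45.2605]
wrist 0.59 knob ctr winder [-8.7937 51.2079] 174.09195090684386 pix [355. 218.]
  trace 0.75 2580 [-7.2428 51.3202]
```

Request:
play_rows --pt "0.028 0 0.002 0 0 0 -1" --pt "0.056 0 0.002 0 0 0 -1" --pt "0.056 0.009 0.002 0 0 0 -1" --pt "0.056 0.014 0.002 0 0 0 -1" --pt "0.056 0.017 0.002 0 0 0 -1" --pt "0.056 0.02 0.002 0 0 0 -1" --pt "0.056 0.0225 0.002 0 0 0 -1" --pt "0.056 0.025 0.002 0 0 0 -1"

```text
time_s: 3.65
tool_pos: [0.5703, 0.1553, 0.1858]
tcp_rot: [0.546, 0.45, 0.545, -0.449]
force: [-1.5, -0.4, 0.3]
finger_gap: -0.003
```

```bash
python3 knob.py; python3 look.py b.png;  python3 go.py -35 50 185 0
```

```text
t 3.65 winder mm [-41.1409  49.0269] z 185.76494132682433 yaw 0.014276708204992728 F winder [-1.5816 -0.1473] 0.3345421826560636 gap -0.0 q [-0.677   0.3889  0.3954  1.8194 -0.1792  0.9664 -0.014 ]
  trace 0.63 345 [ 0.5454 43.6394]
wrist 0.93 knob ctr winder [-7.8891 51.9832] 176.80874782704896 pix [340. 238.]
  trace 0.81 3922 [-7.4129 50.7476]
top 0.23 knob ctr winder [-26.6777 265.0285] 44.15900831807891 pix [155. 252.]
t 4.1 winder mm [-42.0213  48.9501] z 184.91168610122216 yaw 0.013528876731402791 F winder [0.2208 0.0376] -0.1576852260332898 gap -0.0 q [-0.6772  0.3892  0.3952  1.8211 -0.1791  0.9658 -0.014 ]
(315, 798, 3)
t 4.2 winder mm [-41.9806  48.9944] z 184.88783374909386 yaw 0.01844713357475667 F winder [ 0.1169 -0.3703] -0.5276694649608153 gap -0.0 q [-0.6772  0.3893  0.3952  1.821  -0.1791  0.9658 -0.014 ]
[-35.0, 50.0, 185.0, 0.0] [-0.0001  0.0087 -0.0013  0.0004 -0.0006 -0.0004]
```

View pics/b.png

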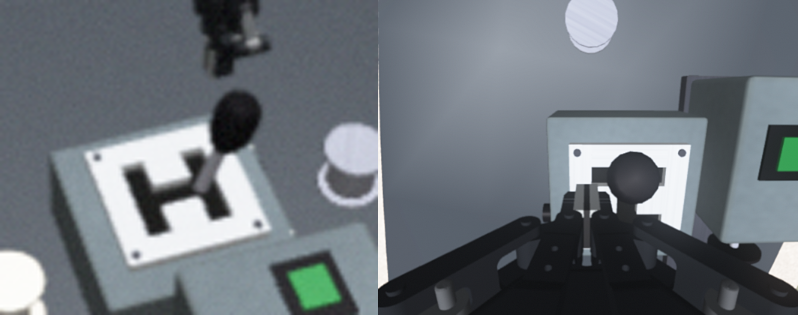

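Request:
play_rows --pt "0 0.004 -0.001 0 0 0 -1" --pt "0 0.007 -0.001 0 0 0 -1" --pt "0 0.009 -0.001 0 0 0 -1" --pt "0 0.011 -0.001 0 0 0 -1" --pt "0 0.013 -0.001 0 0 0 -1" --pt "0 0.015 -0.001 0 0 0 -1" --pt "0 0.017 -0.001 0 0 0 -1" --pt "0 0.017 -0.001 0 0 0 -1"

```text
time_s: 4.87
tool_pos: [0.583, 0.1585, 0.1849]
tcp_rot: [0.546, 0.45, 0.546, -0.449]
force: [-0.6, 0.8, 0.7]
finger_gap: -0.003
```

```bash
python3 knob.py
```

```text
t 4.87 winder mm [-28.0444  49.7717] z 184.8799591012445 yaw 0.014707547312673775 F winder [-0.4376  0.9056] 0.7344484347479876 gap -0.0 q [-0.6682  0.4123  0.3937  1.7878 -0.1869  0.9774 -0.007 ]
scene 0.9 knob ctr winder [-10.0795  46.9576] 166.98470623772243 pix [337. 195.]
  trace 0.57 286 [-2.2946 44.5285]
wrist 0.9 knob ctr winder [-5.0366 52.7351] 174.70764954452747 pix [321. 237.]
  trace 0.72 3522 [-7.0542 52.3407]
  trace 0.39 7905 [ 86.5984 -40.892 ]
```

```bash
python3 look.py c.png
```

```text
t 5.32 winder mm [-28.4123  49.7976] z 184.91836191055984 yaw 0.0177736728364817 F winder [-1.1335  0.1156] 0.7221463343433329 gap -0.0 q [-0.6683  0.4118  0.3937  1.7885 -0.1869  0.9774 -0.0071]
(315, 798, 3)
```

View pics/c.png

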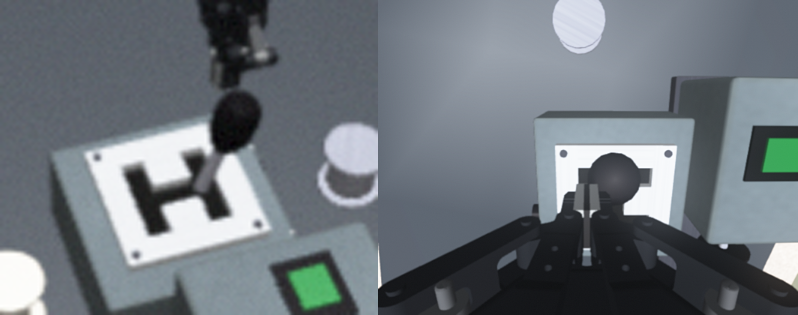

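Request:
play_rows --pt "0 0.002 0 0 0 0 -1" --pt "0 0.004 0 0 0 0 -1" --pt "0 0.006 0 0 0 0 -1" --pt "0 0.008 0 0 0 0 -1" --pt "0 0.01 0 0 0 0 -1" --pt "0 0.01 0 0 0 0 -1"

```text
time_s: 5.92
tool_pos: [0.5908, 0.1601, 0.1849]
tcp_rot: [0.546, 0.45, 0.546, -0.449]
force: [0.3, -0.6, 0.5]
finger_gap: 0.002
```

```bash
python3 knob.py; python3 go.py -60 50 185 0 -60 85 185 0 -1 85 185 0
```

```text
t 5.92 winder mm [-20.0405  49.8229] z 184.8809642436991 yaw 0.018286128118365146 F winder [ 0.2216 -0.681 ] 0.45519360549969146 gap 0.0 q [-0.6624  0.4255  0.3928  1.7685 -0.1913  0.9845 -0.0025]
scene 0.59 knob ctr winder [-11.0706  45.5637] 166.78172990947186 pix [336. 195.]
  trace 0.65 260 [ 1.1592 42.5917]
wrist 0.9 knob ctr winder [-7.4747 55.0252] 177.71845472984685 pix [302. 235.]
  trace 0.97 3079 [-7.1261 54.2662]
t 6.37 winder mm [-20.4376  49.8253] z 184.92157094148996 yaw 0.019003394215052746 F winder [-0.1287 -0.1596] -0.2713432453695565 gap 0.0 q [-0.6626  0.4249  0.3929  1.7693 -0.1913  0.9845 -0.0026]
[-60.0, 50.0, 185.0, 0.0] [-0.0001 -0.0495 -0.0002  0.0004 -0.0007 -0.0004]
[-60.0, 85.0, 185.0, 0.0] [-0.0001 -0.0494 -0.044   0.0004 -0.0007 -0.0004]
[-1.0, 85.0, 185.0, 0.0] [-0.0001  0.0243 -0.044   0.0004 -0.0007 -0.0004]
```

```bash
cat > ann.py <<'E'
from go import *; import sys
show(); outs=[]; s,r=cur(); tip=s["tool_pos"]+r.apply([.025,0,0])
for c in("scene","wrist"):
    p=get_image(c); f=6 if c=="scene" else 2
    u,v=proj(p,[*(C+M@np.array([0,.02])),.15]).astype(int) if c=="scene" else proj(p,tip).astype(int)
    w,h=(33,45) if c=="scene" else (100,135)
    u=np.clip(u,w,560-w);v=np.clip(v,h,420-h)
    k=cv2.resize(p["color"][v-h:v+h,u-w:u+w],None,fx=f,fy=f,interpolation=cv2.INTER_CUBIC).copy()
    for P,col in((tip,(255,0,0)),(s["tool_pos"],(255,255,0)),(np.r_[C,.11],(0,255,0))):
        q=(proj(p,P)-[u-w,v-h]+.5)*f; cv2.circle(k,tuple(int(i) for i in q),3,col,-1)
    outs.append(k); print(k.shape)
im=np.hstack(outs); cv2.imwrite("pics/"+sys.argv[1],im[:,:,::-1])
E
python3 ann.py d.png
```

```text
t 6.37 winder mm [-20.4376  49.8253] z 184.92157094148996 yaw 0.019003394215052746 F winder [-0.1287 -0.1596] -0.2713432453695565 gap 0.0 q [-0.6626  0.4249  0.3929  1.7693 -0.1913  0.9845 -0.0026]
(540, 396, 3)
(540, 400, 3)
```

View pics/d.png

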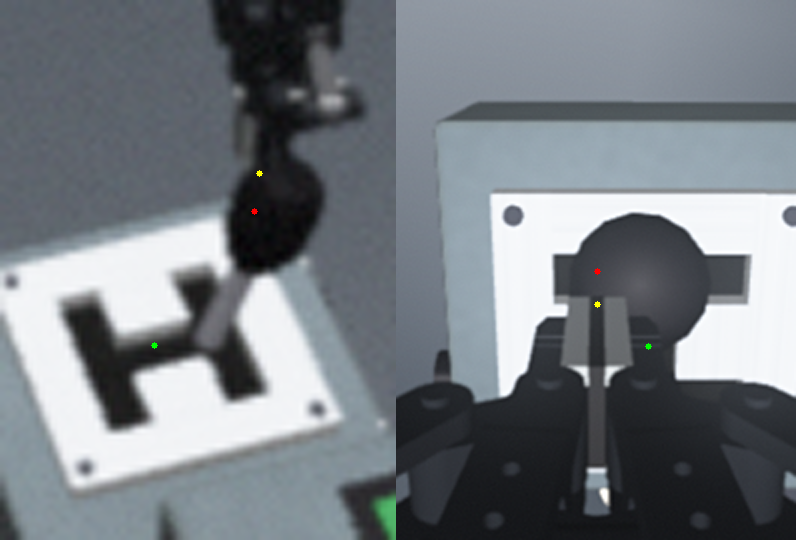

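```bash
python3 - <<'E'
from go import *
def tri(rs):
    A=np.zeros((3,3));b=np.zeros(3)
    for o,d in rs:
        d=d/np.linalg.norm(d);Pm=np.eye(3)-np.outer(d,d);A+=Pm;b+=Pm@o
    x=np.linalg.solve(A,b); print("winder",M.T@(x[:2]-C)*1000,x[2]*1000,[np.linalg.norm(np.cross(x-o,d/np.linalg.norm(d)))*1000 for o,d in rs])
t=get_image("top");s=get_image("scene");w=get_image("wrist")
st,_=cur(); tip=st["tool_pos"]+_.apply([.025,0,0])
pt=proj(w,tip).astype(int)
u0=np.clip(pt[0],100,460)-100;v0=np.clip(pt[1],135,285)-135
kw=(u0+(640-396)/2, v0+285/2); print("wrist knob px",kw)
print("wrist cam pos winder",M.T@(w["pose"][:2,3]-C)*1000,w["pose"][2,3]*1000)
rt=ray(t,222.3,228.9);rs=ray(s,337.05,197.4);rw=ray(w,*kw)
tri([rt,rs]);tri([rt,rw]);tri([rs,rw]);tri([rt,rs,rw])
# tip of grey pads in wrist at TCP xy: compute the height along ray
kp=(u0+(597-396)/2,v0+297/2)
o,d=ray(w,*kp); 
for z in(.2,.19,.18,.17,.16): P=onz(w,*kp,z);print(z,M.T@(P[:2]-C)*1000)
E
```

```text
wrist knob px (np.float64(300.0), np.float64(239.5))
wrist cam pos winder [-20.4976 116.5454] 340.9726254241499
winder [-6.2241 48.9713] 162.11883753780117 [np.float64(1.591652618930528), np.float64(1.5916526189305769)]
winder [-7.143  49.7112] 171.2581410866347 [np.float64(0.9357658536653203), np.float64(0.9357658536654534)]
winder [-6.9712 46.8317] 162.48897369632186 [np.float64(0.7265786311157548), np.float64(0.7265786311158677)]
winder [-6.4651 48.1055] 163.5325594036475 [np.float64(2.354009210773864), np.float64(1.2229126540586468), np.float64(1.7290047948613896)]
0.2 [-20.3041  57.9886]
0.19 [-20.2904  53.8349]
0.18 [-20.2767  49.6811]
0.17 [-20.2629  45.5273]
0.16 [-20.2492  41.3736]
```

```bash
python3 - <<'E'
from go import *
s=get_image("scene"); u,v=proj(s,[.62,.13,.15]).astype(int)
for x,n in((-62,"a"),(-42,"b"),(-28.4,"c")):
  zt=229.5 if n=="a" else 185
  for dy in(-11,0,11):
    print(n,dy,[((proj(s,np.r_[C+M@np.array([x,(49.5+dy)])/1000,(zt-d)/1000])-[u-60,v-50])*3.15).round() for d in(25,0,-25,-50)])
E
```

```text
a -11 [array([196.,  49.]), array([198.,  27.]), array([200.,   6.]), array([202., -17.])]
a 0 [array([209.,  46.]), array([211.,  24.]), array([214.,   3.]), array([216., -20.])]
a 11 [array([222.,  43.]), array([224.,  21.]), array([227.,  -0.]), array([229., -23.])]
b -11 [array([201., 103.]), array([203.,  83.]), array([205.,  62.]), array([208.,  41.])]
b 0 [array([214., 100.]), array([216.,  80.]), array([218.,  59.]), array([221.,  38.])]
b 11 [array([227.,  97.]), array([229.,  76.]), array([231.,  56.]), array([234.,  34.])]
c -11 [array([207., 115.]), array([209.,  95.]), array([211.,  74.]), array([214.,  53.])]
c 0 [array([220., 112.]), array([222.,  92.]), array([224.,  71.]), array([227.,  50.])]
c 11 [array([232., 109.]), array([235.,  89.]), array([237.,  68.]), array([240.,  47.])]
```

Request:
play_rows --pt "-0.012 0 0 0 0 0 -1" --pt "-0.012 -0.02 0 0 0 0 -1" --pt "-0.012 -0.04 0 0 0 0 -1" --pt "0 -0.045 0 0 0 0 -1" --pt "0.02 -0.045 0 0 0 0 -1" --pt "0.0375 -0.045 0 0 0 0 -1" --pt "0.0375 -0.045 0 0 0 0 -1"

```text
time_s: 7.25
tool_pos: [0.5536, 0.1529, 0.1526]
tcp_rot: [0.545, 0.449, 0.547, -0.451]
force: [-0.4, -1.0, -0.9]
finger_gap: 0.0
```

```bash
python3 ann.py e.png
```

```text
t 7.25 winder mm [-57.974   49.8613] z 152.57480231479892 yaw 0.04188819452583758 F winder [-0.5406 -0.9199] -0.8746731796031559 gap 0.0 q [-0.6774  0.4046  0.3839  1.8836 -0.1908  0.8926 -0.008 ]
(540, 396, 3)
(540, 400, 3)
```

View pics/e.png

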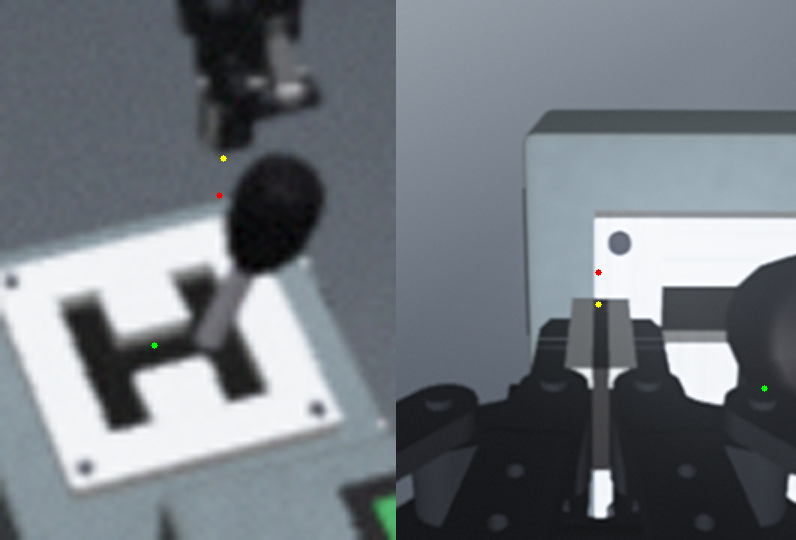

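```bash
python3 go.py -58 97 165 10 -8 97 165 10
```

```text
t 7.35 winder mm [-56.3175  49.7377] z 154.82990538417658 yaw 0.016444720312571538 F winder [-0.714  -0.6612] 0.22161865916407222 gap 0.0 q [-0.6775  0.4026  0.3849  1.8805 -0.1901  0.8943 -0.0086]
[-58.0, 97.0, 165.0, 10.0] [-0.0127 -0.0021 -0.0591 -0.2219 -0.0003  0.0004]
[-8.0, 97.0, 165.0, 10.0] [-0.0127  0.0604 -0.0591 -0.2219 -0.0003  0.0004]
```

Request:
play_rows --pt "-0.0127 -0.002 -0.03 -0.1 0 0 -1" --pt "-0.0127 -0.002 -0.059 -0.22 0 0 -1" --pt "-0.0127 0.02 -0.059 -0.22 0 0 -1" --pt "-0.0127 0.04 -0.059 -0.22 0 0 -1" --pt "-0.0127 0.06 -0.059 -0.22 0 0 -1" --pt "-0.0127 0.06 -0.059 -0.22 0 0 -1"

```text
time_s: 7.85
tool_pos: [0.5967, 0.2094, 0.1664]
tcp_rot: [0.583, 0.402, 0.582, -0.4]
force: [-0.3, -0.1, -0.0]
finger_gap: -0.003
```

```bash
python3 ann.py f.png; python3 go.py -7 88 165 10  -3 60 165 10
```

```text
t 7.85 winder mm [-4.8646 97.1039] z 166.37711931959964 yaw 9.910885358503362 F winder [-0.3409 -0.0493] -0.04903954392347398 gap -0.0 q [-0.6843  0.4713  0.3366  1.7353 -0.1832  0.962   0.0878]
(540, 396, 3)
(540, 400, 3)
t 7.95 winder mm [-7.8264 96.7748] z 165.5872898679555 yaw 9.88918346046316 F winder [-0.9355  0.0466] 1.3148088937835778 gap 0.0 q [-0.6849  0.4693  0.3363  1.7405 -0.1829  0.9622  0.0872]
[-7.0, 88.0, 165.0, 10.0] [ 0.0007 -0.0009  0.011  -0.0025 -0.     -0.0006]
[-3.0, 60.0, 165.0, 10.0] [ 0.0007 -0.002   0.0463 -0.0025 -0.     -0.0006]
```

View pics/f.png

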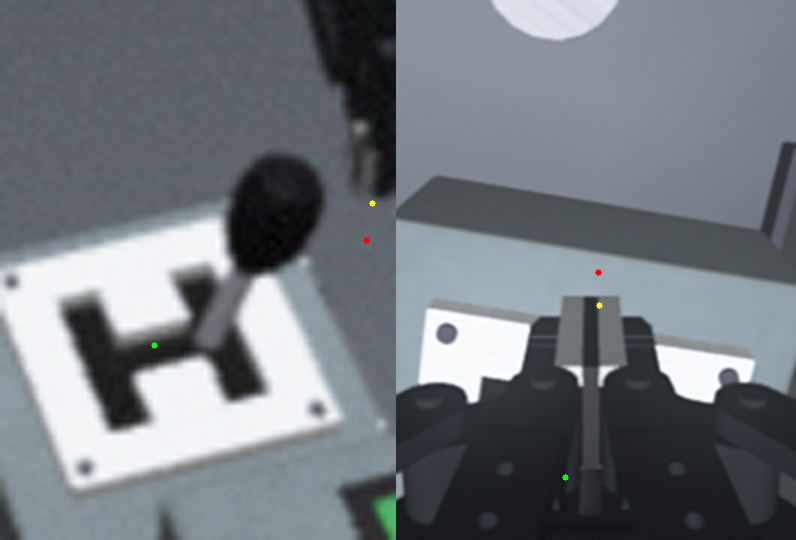

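Request:
play_rows --pt "0.008 0 0.006 0 0 0 -1" --pt "0.008 0 0.011 0 0 0 -1" --pt "0.008 0 0.016 0 0 0 -1" --pt "0.008 0 0.02 0 0 0 -1" --pt "0.008 -0.001 0.024 0 0 0 -1" --pt "0.008 -0.001 0.028 0 0 0 -1" --pt "0.008 -0.001 0.031 0 0 0 -1" --pt "0.008 -0.001 0.034 0 0 0 -1"

```text
time_s: 8.62
tool_pos: [0.6028, 0.1827, 0.1593]
tcp_rot: [0.582, 0.401, 0.582, -0.401]
force: [-2.2, 2.6, 2.3]
finger_gap: 0.002
```

```bash
python3 knob.py; python3 go.py 0 40 159 10
```

```text
t 8.62 winder mm [-3.9895 69.7428] z 159.2802497224866 yaw 9.894227595436554 F winder [-1.6991  2.9607] 2.2517182490963665 gap 0.0 q [-0.6424  0.4775  0.3383  1.7448 -0.1888  0.9508  0.1356]
scene 0.67 knob ctr winder [-6.6016 32.86  ] 172.98919194396933 pix [332. 196.]
  trace 0.63 304 [-4.1923 32.0729]
wrist 0.75 knob ctr winder [ 1.2604 30.1646] 184.07815625949544 pix [275. 344.]
  trace 0.62 223 [ 4.0158 20.6503]
t 9.07 winder mm [-3.9138 69.3361] z 159.03615352166875 yaw 9.873276146205143 F winder [0.1395 0.7534] -0.17948410717283708 gap -0.0 q [-0.6426  0.4779  0.3389  1.7449 -0.1882  0.9504  0.1352]
[0.0, 40.0, 159.0, 10.0] [ 0.0001 -0.0015  0.037  -0.0028  0.0008 -0.0005]
```

Request:
play_rows --pt "0 -0.001 0.006 0 0 0 -1" --pt "0 -0.001 0.011 0 0 0 -1" --pt "0 -0.002 0.017 0 0 0 -1" --pt "0 -0.003 0.022 0 0 0 -1" --pt "0 -0.003 0.028 0 0 0 -1" --pt "0 -0.004 0.033 0 0 0 -1" --pt "0 -0.005 0.039 0 0 0 -1" --pt "0 -0.005 0.044 0 0 0 -1"

```text
time_s: 9.73
tool_pos: [0.6118, 0.1471, 0.1591]
tcp_rot: [0.582, 0.401, 0.582, -0.401]
force: [-1.0, 2.4, 0.6]
finger_gap: -0.003
```

```bash
python3 knob.py; python3 go.py 0 -4 159 10
```

```text
t 9.73 winder mm [-1.9259 33.0949] z 159.06821945934504 yaw 9.845812545939676 F winder [-0.5076  2.5721] 0.606471485684581 gap -0.0 q [-0.5896  0.4775  0.3448  1.7466 -0.1911  0.9502  0.1949]
scene 0.78 knob ctr winder [-8.8483 -0.2094] 181.5082730954973 pix [319. 196.]
  trace 0.82 301 [-6.7044  0.7423]
wrist 0.56 knob ctr winder [ 3.3467 -2.8836] 185.81254460591558 pix [277. 341.]
  trace 0.78 307 [ 0.3737 -9.6868]
top 0.55 knob ctr winder [-8.6373 -9.8672] 183.62780388667963 pix [244. 225.]
  trace 0.56 54 [-6.8555 -8.1684]
t 10.18 winder mm [-1.9617 33.9237] z 158.88312144604893 yaw 9.881755511249883 F winder [0.0394 0.3167] 0.6035785402236541 gap 0.0 q [-0.5907  0.4778  0.3444  1.7466 -0.191   0.9501  0.1941]
[0.0, -4.0, 159.0, 10.0] [-0.0001 -0.0057  0.0471 -0.0026  0.0011  0.0001]
```

Request:
play_rows --pt "0 -0.001 0.006 0 0 0 -1" --pt "0 -0.001 0.011 0 0 0 -1" --pt "0 -0.002 0.017 0 0 0 -1" --pt "0 -0.003 0.022 0 0 0 -1" --pt "0 -0.003 0.028 0 0 0 -1" --pt "0 -0.004 0.033 0 0 0 -1" --pt "0 -0.005 0.039 0 0 0 -1" --pt "0 -0.005 0.045 0 0 0 -1"

```text
time_s: 10.85
tool_pos: [0.6205, 0.1123, 0.1587]
tcp_rot: [0.582, 0.401, 0.582, -0.401]
force: [-1.9, 1.6, -0.9]
finger_gap: 0.0
```

```bash
python3 knob.py; python3 go.py 0 -16 159 10
```

```text
t 10.85 winder mm [-0.0402 -2.7564] z 158.68257303837115 yaw 9.871570662629926 F winder [-1.5729  1.9052] -0.8843776046862117 gap 0.0 q [-0.5356  0.4811  0.3499  1.7433 -0.195   0.952   0.2557]
scene 0.77 knob ctr winder [-11.5453 -29.8045] 173.8906117113314 pix [308. 200.]
  trace 0.72 296 [ -1.3922 -33.7988]
wrist 0.9 knob ctr winder [ -9.1311 -31.3947] 150.8578485569633 pix [254. 285.]
  trace 0.85 869 [ -8.177  -15.5024]
  trace 0.43 356 [-39.8507 166.5715]
t 11.3 winder mm [ 0.3749 -2.2146] z 158.99599278565537 yaw 9.88979298224729 F winder [-0.1792 -0.0099] -0.4019733119210923 gap -0.0 q [-0.5365  0.4809  0.3499  1.7427 -0.1947  0.9518  0.2548]
[0.0, -16.0, 159.0, 10.0] [ 0.     -0.0034  0.0169 -0.0024  0.0014 -0.0002]
```

Request:
play_rows --pt "0 0 0.003 0 0 0 -1" --pt "0 -0.001 0.006 0 0 0 -1" --pt "0 -0.001 0.009 0 0 0 -1" --pt "0 -0.001 0.012 0 0 0 -1" --pt "0 -0.002 0.014 0 0 0 -1" --pt "0 -0.002 0.016 0 0 0 -1" --pt "0 -0.002 0.0175 0 0 0 -1"

```text
time_s: 11.88
tool_pos: [0.6243, 0.099, 0.159]
tcp_rot: [0.583, 0.401, 0.582, -0.401]
force: [0.4, 1.8, -0.0]
finger_gap: -0.002
```

```bash
python3 knob.py; python3 ann.py g.png; python3 go.py 0 0 159 10 0 0 240 10
```

```text
t 11.88 winder mm [  1.1957 -16.4925] z 159.00589763528328 yaw 9.882819446408844 F winder [0.7213 1.7321] -0.0223154755141175 gap -0.0 q [-0.5148  0.483   0.352   1.7399 -0.1965  0.9531  0.2788]
scene 0.49 knob ctr winder [-11.9272 -44.5398] 168.26203363127942 pix [302. 203.]
  trace 0.5 277 [ -3.2445 -45.7854]
wrist 0.65 knob ctr winder [-10.0115 -41.4114] 147.1132542943928 pix [252. 277.]
  trace 0.69 98779 [35.5605 35.1312]
top 0.59 knob ctr winder [137.1638 -59.4053] 79.97909475673059 pix [253. 173.]
  trace 0.73 5917 [112.2706 -48.5046]
t 12.33 winder mm [  1.2261 -16.4994] z 159.06388856517793 yaw 9.88654750137482 F winder [1.0309 0.4377] 0.4675249781468872 gap 0.0 q [-0.5152  0.4829  0.3522  1.7399 -0.1962  0.9531  0.2785]
(540, 396, 3)
(540, 400, 3)
t 12.43 winder mm [  1.2356 -16.4546] z 159.02858670690506 yaw 9.887482162707173 F winder [-0.9076  0.2657] 0.17175457023519214 gap -0.0 q [-0.5152  0.483   0.3521  1.7399 -0.1962  0.953   0.2786]
[0.0, 0.0, 159.0, 10.0] [ 0.      0.002  -0.0205 -0.0025  0.0016 -0.0003]
[0.0, 0.0, 240.0, 10.0] [-0.1012  0.002  -0.0204 -0.0025  0.0016 -0.0003]
```

View pics/g.png

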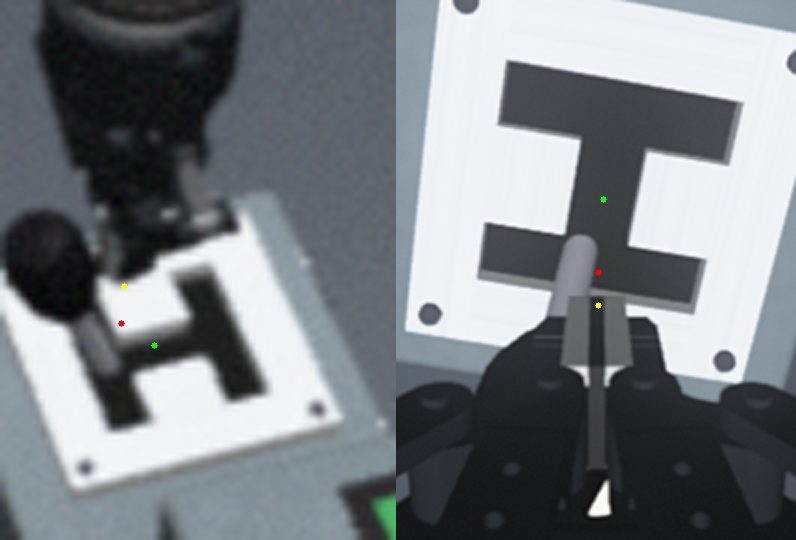

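Request:
play_rows --pt "0 0.001 -0.013 0 0 0 -1" --pt "-0.01 0.002 -0.026 0 0 0 -1" --pt "-0.06 0.002 -0.026 -0.15 0 0 -1" --pt "-0.105 0 -0.026 -0.3 0 0 -1" --pt "-0.105 -0.03 -0.01 -0.46 0 0 -1" --pt "-0.105 -0.06 0.01 -0.62 0 0 -1" --pt "-0.105 -0.08 0.026 -0.78 0 0 -1" --pt "-0.105 -0.08 0.026 -0.93 0 0 -1"

```text
time_s: 13.1
tool_pos: [0.5699, 0.0532, 0.2443]
tcp_rot: [0.688, 0.165, 0.687, -0.167]
force: [0.2, -1.7, -0.0]
finger_gap: 0.001
```

```bash
python3 knob.py; python3 go.py -58 -48 240 90 -58 -48 155 90
```

```text
t 13.1 winder mm [-60.9247 -51.1023] z 244.27938446638703 yaw 51.847774010533485 F winder [-0.1135 -1.6732] -0.026068434063191814 gap 0.0 q [-0.4048  0.2862  0.2484  1.7914 -0.0761  1.0734  0.9672]
scene 0.84 knob ctr winder [ -6.6267 -43.1678] 169.7089686425991 pix [303. 204.]
  trace 0.69 12280 [169.3522 -59.3378]
wrist 0.82 knob ctr winder [ -9.1612 -43.8298] 169.9062527589086 pix [321. 255.]
  trace 0.85 2129 [-10.1021 -41.1665]
t 13.55 winder mm [-58.0089 -47.0645] z 242.85915306376137 yaw 51.72706943267909 F winder [ 0.148  -0.4055] 0.038042114540112304 gap -0.0 q [-0.408   0.2919  0.2456  1.787  -0.0782  1.0722  0.9599]
[-58.0, -48.0, 240.0, 90.0] [ 0.0036 -0.0009  0.0007 -0.8505  0.0006  0.0016]
[-58.0, -48.0, 155.0, 90.0] [ 0.1098 -0.0008  0.0006 -0.8505  0.0006  0.0016]
```

Request:
play_rows --pt "0 0 0 -0.15 0 0 -1" --pt "0 0 0 -0.3 0 0 -1" --pt "0 0 0 -0.46 0 0 -1" --pt "0 0 0 -0.62 0 0 -1" --pt "0.03 0 0 -0.78 0 0 -1" --pt "0.07 0 0 -0.85 0 0 -1" --pt "0.11 0 0 -0.85 0 0 -1" --pt "0.11 0 0 -0.85 0 0 -1"

```text
time_s: 14.22
tool_pos: [0.5679, 0.0573, 0.1491]
tcp_rot: [0.7, -0.068, 0.707, 0.067]
force: [-1.4, 0.6, -0.6]
finger_gap: 0.001
```

```bash
python3 knob.py; python3 go.py -40 -45 155 90 -10 -46 155 90
```

```text
t 14.22 winder mm [-62.1065 -46.6788] z 149.1136883687091 yaw 89.97230379609105 F winder [-1.2382  0.8996] -0.5997072359642479 gap 0.0 q [-0.3052  0.3897  0.1198  1.8755 -0.0566  0.89    1.604 ]
scene 0.67 knob ctr winder [ -8.8272 -48.2123] 169.73843116179884 pix [301. 204.]
  trace 0.63 275 [ -1.5755 -46.5109]
wrist 0.5 knob ctr winder [-16.4899 -51.353 ] 173.41205205860373 pix [273. 339.]
  trace 0.74 296 [-18.1301 -45.5538]
t 14.67 winder mm [-57.2125 -47.162 ] z 156.1710740380763 yaw 89.97325404337644 F winder [-0.0282  0.7113] -0.339100724371658 gap 0.0 q [-0.3054  0.3821  0.1211  1.8681 -0.0562  0.8925  1.6046]
[-40.0, -45.0, 155.0, 90.0] [ 0.0015  0.0027  0.0215 -0.0006  0.0029  0.0016]
[-10.0, -46.0, 155.0, 90.0] [ 0.0016  0.0015  0.059  -0.0006  0.0029  0.0016]
```

Request:
play_rows --pt "0.001 0.001 0.01 0 0 0 -1" --pt "0.001 0.001 0.018 0 0 0 -1" --pt "0.001 0.001 0.024 0 0 0 -1" --pt "0.001 0.001 0.029 0 0 0 -1" --pt "0.001 0.001 0.034 0 0 0 -1" --pt "0.001 0.001 0.039 0 0 0 -1" --pt "0.001 0.001 0.044 0 0 0 -1" --pt "0.001 0.001 0.048 0 0 0 -1"

```text
time_s: 15.33
tool_pos: [0.6107, 0.0657, 0.1554]
tcp_rot: [0.705, -0.068, 0.703, 0.067]
force: [-2.4, -1.0, 1.5]
finger_gap: -0.005
```

```bash
python3 knob.py
```

```text
t 15.33 winder mm [-18.516  -46.6037] z 155.37639927990458 yaw 89.96334712470825 F winder [-2.4897 -0.4901] 1.4944160641591782 gap -0.0 q [-0.3021  0.4421  0.1221  1.7764 -0.0635  0.9249  1.6087]
scene 0.78 knob ctr winder [  9.9587 -42.5622] 170.91805426546753 pix [306. 208.]
  trace 0.74 263 [ 15.6599 -45.7409]
wrist 0.82 knob ctr winder [  9.9458 -29.9833] 108.01386805246439 pix [304. 262.]
  trace 0.98 482 [ -6.1395 -37.215 ]
```

Moving forward (into third). Continue.

Request:
play_rows --pt "0 0 0.005 0 0 0 -1" --pt "0 0 0.01 0 0 0 -1" --pt "0 0 0.015 0 0 0 -1" --pt "0 0 0.02 0 0 0 -1" --pt "0 0 0.024 0 0 0 -1" --pt "0 0 0.028 0 0 0 -1" --pt "0 0 0.032 0 0 0 -1" --pt "0 0 0.035 0 0 0 -1"

```text
time_s: 16.45
tool_pos: [0.6381, 0.0716, 0.1553]
tcp_rot: [0.705, -0.068, 0.703, 0.067]
force: [-1.9, -0.5, -0.1]
finger_gap: -0.001
```

```bash
python3 knob.py
```

```text
t 16.45 winder mm [  9.4453 -46.0329] z 155.30333861274315 yaw 89.98839300227367 F winder [-1.9882 -0.0886] -0.1464145828412372 gap -0.0 q [-0.2993  0.4849  0.1226  1.7075 -0.0689  0.9513  1.6119]
  trace 0.61 235 [ 40.8513 -46.3298]
wrist 0.61 knob ctr winder [ 27.4643 -30.0363] 111.05512894618211 pix [304. 249.]
top 0.47 knob ctr winder [  15.3439 -145.0114] 44.78719601759336 pix [291. 210.]
```

Request:
play_rows --pt "0 0 0.002 0 0 0 -1" --pt "0 0 0.004 0 0 0 -1" --pt "0 0 0.006 0 0 0 -1" --pt "0 0 0.008 0 0 0 -1" --pt "0 0 0.01 0 0 0 -1" --pt "0 0 0.011 0 0 0 -1" --pt "0 0 0.0115 0 0 0 -1"

```text
time_s: 17.48
tool_pos: [0.6472, 0.0732, 0.1558]
tcp_rot: [0.705, -0.068, 0.703, 0.067]
force: [-1.3, -0.2, -1.3]
finger_gap: -0.003
```

```bash
python3 knob.py
```

```text
t 17.48 winder mm [ 18.768  -46.1986] z 155.79008907160446 yaw 89.98010067402134 F winder [-1.2703  0.0538] -1.3179558824945063 gap -0.0 q [-0.2982  0.4982  0.1231  1.6844 -0.0704  0.9602  1.6128]
scene 0.77 knob ctr winder [ 45.7008 -45.75  ] 169.8996214699616 pix [309. 220.]
  trace 0.5 215 [ 50.6779 -46.5303]
wrist 0.65 knob ctr winder [ 35.8179 -31.8434] 114.05887818710512 pix [302. 250.]
  trace 0.87 1129 [ 18.7101 -35.5407]
```

Request:
play_rows --pt "0 0 0.001 0 0 0 -1" --pt "0 0 0.0025 0 0 0 -1" --pt "0 0 0.004 0 0 0 -1" --pt "0 0 0.005 0 0 0 -1"

```text
time_s: 18.27
tool_pos: [0.6512, 0.074, 0.1559]
tcp_rot: [0.705, -0.068, 0.703, 0.067]
force: [-1.8, 0.6, 0.2]
finger_gap: 0.002
```

Request:
play_rows --pt "0 0 0.001 0 0 0 -1" --pt "0 0 0.0025 0 0 0 -1" --pt "0 0 0.004 0 0 0 -1" --pt "0 0 0.005 0 0 0 -1"

```text
time_s: 18.6
tool_pos: [0.6542, 0.0747, 0.1554]
tcp_rot: [0.704, -0.068, 0.703, 0.067]
force: [-5.2, -0.0, -0.1]
finger_gap: 0.004
```

```bash
python3 knob.py
```

```text
t 18.6 winder mm [ 25.8616 -46.0878] z 155.4490946379888 yaw 89.98413438506354 F winder [-5.1308  0.9585] -0.09780544696628551 gap 0.0 q [-0.2973  0.5107  0.1234  1.6645 -0.0719  0.9699  1.6136]
scene 0.51 knob ctr winder [ 53.2568 -46.6714] 168.20873345636093 pix [310. 223.]
  trace 0.54 223 [ 54.0333 -46.1145]
wrist 0.65 knob ctr winder [  45.8972 -315.3776] 7.664410871409859 pix [ 14. 210.]
top 0.67 knob ctr winder [147.3822   6.1829] 89.00787621479522 pix [229. 174.]
  trace 0.3 6048 [106.016  -29.0773]
```

Request:
play_rows --pt "0 0 0.001 0 0 0 -1" --pt "0 0 0.002 0 0 0 -1" --pt "0 0 0.002 0 0 0 -1"

```text
time_s: 19.3
tool_pos: [0.6546, 0.0748, 0.1552]
tcp_rot: [0.703, -0.068, 0.704, 0.067]
force: [-6.5, -1.1, 2.0]
finger_gap: -0.001
```

Firm stop reached. Back straight off, then up and away.

Request:
play_rows --pt "0 0 -0.02 0 0 0 -1" --pt "0 0 -0.05 0 0 0 -1" --pt "0 0 -0.09 0 0 0 -1" --pt "-0.04 0 -0.12 0 0 0 -1" --pt "-0.09 0 -0.15 0 0 0 -1" --pt "-0.12 0 -0.18 0 0 0 -1" --pt "-0.12 0 -0.2 0 0 0 -1" --pt "-0.12 0 -0.2 0 0 0 -1"

```text
time_s: 19.97
tool_pos: [0.4974, 0.0438, 0.2542]
tcp_rot: [0.705, -0.067, 0.702, 0.067]
force: [0.6, 0.2, -0.4]
finger_gap: 0.005
```

```bash
python3 knob.py; python3 - <<'E'
from go import *
o=[]
for c,w,h in(("top",80,60),("scene",80,60)):
    p=get_image(c); u,v=proj(p,np.r_[C,.13]).astype(int); o.append(cv2.resize(p["color"][v-h:v+h,u-w:u+w],(400,300),interpolation=cv2.INTER_CUBIC))
    for n in("solder_reel","spare_bobbin","flux_jar","screwdriver"):
        print(c,n,[(world(p,a["at"])) for a in look_for(p,n)[:1]])
cv2.imwrite("pics/h.png",np.hstack(o)[:,:,::-1])
E
```

```text
t 19.97 winder mm [-133.9617  -46.4559] z 254.24057657033362 yaw 89.9322391190553 F winder [0.6769 0.1211] -0.44611277615065903 gap 0.0 q [-0.3288  0.1458  0.1291  1.9349 -0.0211  1.058   1.5708]
scene 0.68 knob ctr winder [ 52.3394 -44.2755] 168.63529448826048 pix [310. 222.]
  trace 0.55 201 [ 54.4816 -46.8375]
top 0.48 knob ctr winder [ 51.694  -43.5155] 164.67549022631425 pix [253. 201.]
  trace 0.69 210 [ 50.2398 -43.7242]
top solder_reel [array([0.5497, 0.292 , 0.0509])]
top spare_bobbin [array([ 0.6605, -0.0239,  0.0604])]
top flux_jar [array([0.5437, 0.3675, 0.0585])]
top screwdriver [array([ 0.702 , -0.19  ,  0.0204])]
scene solder_reel [array([0.5567, 0.2907, 0.0506])]
scene spare_bobbin [array([ 0.6663, -0.0275,  0.0592])]
scene flux_jar [array([0.5546, 0.3659, 0.0444])]
scene screwdriver [array([ 0.7126, -0.1878,  0.0241])]
```

View pics/h.png

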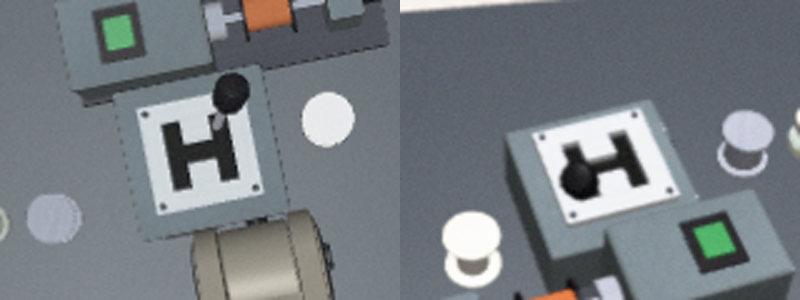

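The final pictures show the lever home in the far-right slot (knob at pixel 230,92 in the top crop), the hand clear, and the other things unmoved.

```bash
python3 -c "from bench import *; print(hand_in())"
```

```text
the job is handed in; nothing more can be done
None
```

The coil winder is in third gear and the job is handed in. With the shut fingertips I pushed the knob right along the cross channel, then forward into the far-right slot. I stopped when the lever met its stop, where the force rose from about 2 N to about 6 N, then backed off and up. It took about 20 s of the 64 s allowed.

**Last checks:**
- **Lever:** the final top view puts the knob at about x +51, y -44 mm in the winder frame. That is the forward stop in the right-hand slot, and it never went towards fourth.
- **Hand:** it is clear of the lever, and the force reading is near zero.
- **Other things:** the reel, bobbin, jar and screwdriver are where they were, to within the few mm the networks can measure.

**What disagreed:**
- **Fingertip length:** in the pictures the shut fingertips end about 5 mm behind the TCP, not 25 mm ahead of it as the description says. My first nudge from behind therefore passed over the knob without touching it, so I lowered the hand. I skipped that nudge, because the lever was already within the channel's tolerance (about -0.045 rad).
- **Position readings:** some network readings were wrong while the hand hid the knob. I relied on the scene camera, the forces and the final top view instead.

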